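# Prove the catch of re-riveted locking tongs

## Task

The locking tongs on the bench stand have just been re-riveted, so prove their catch: squeeze the swinging handle towards the fixed one until the ratchet teeth catch, and let go, so that the tongs stay shut by themselves for at least a second. Then press the thumb plate at the end of the swinging handle sideways out of the tongs' plane, that is downwards, until the teeth let go and the tongs spring fully open, and take the hand away. Leave the tools lying around where they are.

Things in the scene. Friction and masses are not known exactly. Their poses are not given: they have to be found in the camera images.
- stand: Fixed bench stand with steel locking tongs lying level, mid-plane 110 mm above the bench. Origin on the bench under the tongs' pivot; x points from the handle ends over the pivot to the jaws, y (level) from the fixed handle to the swinging one, z up. Two handles run side by side from the pivot to x = -155 mm. A base plate 10 mm thick lies below (x -160 to 60, y -55 to 55 mm).
- fixed_grip (a point): Middle of the fixed handle's bar where it is best squeezed (stand frame x -90, y -13, z 110 mm). The bar is 10 mm wide (y) and 12 mm tall; its outer face is 5 mm towards -y. At its end (x -156 to -128 mm) a thumb plate reaches out to y = -43 mm, with a 12 mm post under it.
- moving_grip (a point): Middle of the swinging handle's bar (same section) 90 mm from the pivot; y = 13 mm when shut. Over the outer faces the handles measure 52 mm here open, 36 mm shut. To squeeze, centre the gripper on y = 0 of the stand, between the closed handles, fingers outside both bars, closing along y; it takes 8 to 20 N.
- rail (a point): Centre of an 18 mm round steel rail that crosses level over the handles, along the stand's y (x -85, z 260 mm), on two 18 mm posts at y = -190 and 190 mm. A gripper pointing straight down over the handles strikes it: lean the tool back 25 to 45 degrees towards the handle ends, fingers pointing down and forward to the jaws.
- teeth (a point): Top of the small toothed plate of the catch, above and between the handles (x -122 to -108, y -13 to 18, z 119 to 125 mm in the stand's frame). It is hinged on the fixed handle and lifts by itself as the tooth of the swinging handle clicks past. Do not press on it.
- thumb_plate (a point): Middle of the top of the swinging handle's thumb plate, 28 mm (x) by 35 (y) by 6 thick, outer edge 16 mm further to +y. Stand frame: x -142, z 116, y 27 mm shut, 52 open. Press straight down: 2 N starts it, the teeth let go at 3 to 6 mm, it stops at 12 mm (5.5 N). Freed, it swings to +y; a finger's friction may hold it on the next tooth, so slide 20 mm to +y while down, then lift.
- swing (a joint): Angle (rad) of the swinging handle about the upright pivot: 0 fully shut, 0.18 fully open, where a spring drives it (2.8 N at 90 mm from the pivot when open, 6 N when shut). The catch has two teeth: squeezed past them, it holds by itself at about 0.11 (first) and 0.05 (second).
- handle (a joint): Angle in rad by which the swinging handle is bent down (sideways to the tongs' plane) about a level axis 30 mm from the pivot: 0 at rest, 0.11 at the stop; a spring drives it back. The teeth let go at about 0.03 to 0.05.
- hammer: Loose cross-peen hammer, 260 mm long, lying flat on the bench beside the stand on the fixed handle's side; origin in the middle of its length on the bench.
- plain_tongs: Loose plain tongs without catch, 190 mm long, lying flat on the bench beside the stand on the swinging handle's side; origin near the rivet on the bench.
- chisel: Loose cold chisel, 160 mm long, 18 mm thick, lying on the bench across, before the handle ends; origin on the bench.
- tin: Closed steel tin, 80 mm across, 110 mm tall, standing far to the left; origin at the centre of its underside.
- brush: Wire brush with wooden handle, 200 mm long, lying far to the right; origin on the bench.
- flat_bar: Loose flat iron bar, 180 x 30 x 8 mm, lying at the left; origin on the bench under its middle.

How it is judged:
On the way, in this order (a step that is already met when the one before it is completed fails the run):
1. the tongs are shut and caught on a tooth, untouched by the robot, for 0.8 s (value of joint swing below 0.13 rad and value of joint handle below 0.015 rad and contact force between each of the fingers, the arm and stand below 0.1 N), for 0.8 s.
2. the swinging handle is pressed down sideways (value of joint handle above 0.02 rad), for 0.02 s.
At the end, for the whole second after the job is handed in: the tongs have sprung open again (swing angle above 0.165 rad) and the swinging handle is back up in the tongs' plane (bent less than 0.02 rad) (value of joint swing above 0.165 rad and value of joint handle below 0.02 rad); the robot touches nothing.
It fails at once if a loose tool or the tin beside the tongs is moved by more than 25 mm (distance of any of hammer, plain_tongs, chisel, tin, brush, flat_bar from where it was at the start of the episode above 0.025 m).
It also fails if it takes over 45 s, if anything falls off the work surface, if the arm or the gripper's body presses on something with over 40 N, if the wrist force passes 120 N, or if a joint passes its speed limit or range.

## Robot

A 6-joint arm with a two-finger parallel gripper is mounted at the origin on the work surface. World frame = base frame: x ahead of the robot, y to its left, z up, the work surface at z = 0. Lengths are in m, angles in rad, forces in N, time in s.
With the tool pointing down it reaches from about 0.35 to 0.85 m from the base axis. Payload 8.1 kg.
Tool frame: the origin (TCP) lies midway between the tips of the shut fingers; the grasp point (between the pads) lies 19 mm behind it; z points along the fingers, y is the direction in which the jaws open and shut (so a half turn about z gives the same grasp; the last joint's range is limited). The gripper opens to 93 mm and grips with 3 to 60 N. Pads are 15 mm wide; open, the fingers measure 128 mm over their backs; the gripper's body (75 mm by 188 mm) begins 65 mm behind the grasp point.
Start: joints at [-1.347, 0.13, 1.488, -0, 1.523, -0.085], TCP at [0.182, -0.572, 0.219] pointing down, gripper open.
Joint ranges: [-2.96, 2.96], [-0.89, 2.26], [0.02, 2.5], [-1.34, 4.48], [0, 2.73], [-2.66, 2.66]. Speed limits (rad/s): [2.39, 2.39, 2.79, 3.14, 3.14, 3.14].

## Interface

Orientations are given as a 3x3 rotation matrix whose columns are the frame's x, y, z axes.
In Python, from workcell import sensors, viewer, env gives the robot as it stands. The module is installed in compiled form; this text tells all that it offers.
- The arm moves only by the tool move_arm, never from a script. Its argument "increments" is a list of rows, each an object of numbers: "dx", "dy", "dz": the shift along the world's x, y, z in cm; "wx", "wy", "wz": the turn, a rotation vector about the world's x, y, z in rad; "hand": the finger opening in cm, from 0 to 9.3. A call has 1 to 12 rows; each row is the pose to reach, as a shift and turn from the pose commanded when the call began; what a row does not reach only later rows make up. A row lasts 1/8 s, in which the tool goes at most 62.5 mm and 10.7 degrees, less where a joint would pass 70% of its speed; a pose out of reach is approached as far as the arm can. A call with a gripper value outside its range is refused whole. The fingers move at their own pace and stop on an object; "newtons" is the grip in N (left out, the last holds). Time passes only in rows, so rows that repeat a pose let the fingers close. It gives the time, the measured TCP pose, the force and the opening at its end, in the units of the state.
- sensors.state(): the state, without advancing time (a new reading comes with each control period).
- viewer.get_image(name): name is "scene" or "top" or "wrist"; returns a dict with "color" (400x640x3 uint8, red, green, blue), "range_z" (400x640 float32, m along the optical axis (not along the pixel's ray), 0 where there is no reading), "vertical_fov" (degrees; the focal length in pixels is half the picture's height over the tangent of half this angle, whatever the lens; pixels are square), "cx", "cy" (the principal point, pixels), "extrinsics" (4x4, takes a point from world to camera coordinates); the wrist camera has in their place "T_tool_cam" (4x4, takes a point from camera to tool coordinates, whose origin is the TCP and whose axes are the flange's). Camera axes: x right, y up, looking along -z (the intrinsics and any distortion apply to the point x, -y, -z); pixel columns grow to the right and rows downward; lengths in m; the calibration is good to about 2 mm. A picture is of the moment at which its call begins: read the wrist's pose just before it.
- env.finish_job(): hands the job in, once; it reports no verdict.
Trained networks look in the newest picture that a camera, given by its name, has taken for a name from the list of things; names that differ only in an ending like _2 or _b are one class to them, and where a whole thing is asked for, a point or a joint stands for the part that bears it (a point fixed in the world has none). Each returns a list of dicts, best first, with "confidence" (0 to 1); they miss things now and then, are a little off and sometimes report something else, mostly with a low value. They report only what shows in the picture. A call takes as long as a camera call.
- viewer.recognise(name, camera): "extent" ([left, top, right, bottom] in pixels, round what is visible of it).
- viewer.cut_out(name, camera): "pixels" (400x640 bool, what is visible of it) and "extent" ([left, top, right, bottom] in pixels, round what is visible of it).
The state is a dict: "time_s": time; "q": joint angles; "dq": joint speeds; "joint_torque": joint torques, N m; "ee_pos": TCP position; "eef_rot": TCP orientation; "force": force on the tool from outside, world axes, zero at the start; "ft_torque": the same for the moment, N m; "gripper_width": finger opening in m.
Only numpy, scipy, OpenCV 4.12 (cv2) and the standard library are available. Lean on these libraries where they do the work, as an engineer would, in place of code of your own. Each camera call takes 0.05 s, during which the arm holds its last target.

## Working session

There is one attempt and no reset: what is moved stays moved. The work goes in short steps, Python scripts to look and compute and a tool call to move; the robot and the scene stay as the last step left them, time stands still between calls to the robot, and variables do not carry over. Pictures are saved under pics/ and viewed, and the job is handed in when it is done.

Besides the shell and the picture viewer there is one more tool, called after "Emit:" as name([rows], argument=value, ...), one row to a line, values as JSON. move_arm: Moves the arm, as the interface text tells. Its arguments: {"type":"object","properties":{"increments":{"type":"array"},"newtons":{"type":"number"}},"required":["increments"]}

```bash
mkdir -p pics; cat > h.py <<'E'
import numpy as np, cv2
from workcell import sensors, viewer, env
def K(im):
    f=200/np.tan(np.radians(im["vertical_fov"])/2); return f,im["cx"],im["cy"]
def pts(im,Twc=None):
    f,cx,cy=K(im); z=im["range_z"]; v,u=np.mgrid[0:400,0:640]
    P=np.stack([(u-cx)/f*z,-(v-cy)/f*z,-z,np.ones_like(z)],-1)
    T=np.linalg.inv(im["extrinsics"]) if Twc is None else Twc
    return (P@T.T)[...,:3]
def wristT(s,im):
    T=np.eye(4);T[:3,:3]=s["eef_rot"];T[:3,3]=s["ee_pos"]; return T@im["T_tool_cam"]
def save(im,n): cv2.imwrite("pics/"+n+".png",im["color"][...,::-1])
E
python3 - <<'E'
from h import *
s=sensors.state();print({k:np.round(v,3).tolist() for k,v in s.items()})
for c in ["scene","top","wrist"]:
    im=viewer.get_image(c);save(im,c+"0")
    print(c,im.keys(),K(im))
    np.savez("pics/"+c+"0.npz",**im)
    for n in ["stand","thumb_plate","moving_grip","fixed_grip","rail","teeth"]:
        r=viewer.recognise(n,c); print(n,[(x["extent"],round(x["confidence"],2)) for x in r[:2]])
E
```

```text
{'time_s': 0.0, 'q': [-1.347, 0.131, 1.489, 0.0, 1.523, -0.085], 'dq': [0.001, -0.001, 0.001, -0.001, -0.001, 0.0], 'joint_torque': [-0.004, -55.985, -49.177, 0.076, 0.035, -0.0], 'ee_pos': [0.182, -0.571, 0.218], 'eef_rot': [[0.953, 0.304, -0.0], [0.304, -0.953, 0.002], [0.0, -0.002, -1.0]], 'force': [-0.14, -0.983, 0.827], 'ft_torque': [0.035, 0.026, 0.04], 'gripper_width': 0.093}
scene dict_keys(['color', 'range_z', 'vertical_fov', 'cx', 'cy', 'extrinsics']) (np.float64(446.6553881816287), 319.5932003496829, 208.61708828337188)
stand [([237.6, 187.6, 364.0, 281.4], 0.87), ([310.9, 201.8, 334.0, 211.7], 0.64)]
thumb_plate [([300.7, 210.5, 322.8, 241.4], 0.68), ([286.1, 210.1, 323.9, 262.1], 0.16)]
moving_grip [([302.0, 211.6, 324.1, 240.4], 0.54)]
fixed_grip [([236.9, 188.0, 362.2, 280.0], 0.6)]
rail [([237.4, 190.0, 364.4, 283.6], 0.68), ([286.0, 209.1, 326.4, 264.9], 0.6)]
teeth [([238.0, 186.9, 362.6, 280.6], 0.82)]
top dict_keys(['color', 'range_z', 'vertical_fov', 'cx', 'cy', 'extrinsics']) (np.float64(396.786236367537), 315.8195647966982, 191.64499700394873)
stand [([271.0, 141.9, 428.6, 222.6], 0.77)]
thumb_plate []
moving_grip [([318.6, 170.7, 345.2, 208.6], 0.46), ([272.2, 141.0, 427.6, 219.4], 0.32)]
fixed_grip [([271.5, 139.6, 428.0, 223.3], 0.73)]
rail [([274.0, 140.6, 428.0, 218.2], 0.62)]
teeth [([269.8, 138.7, 428.1, 219.5], 0.59)]
wrist dict_keys(['color', 'range_z', 'vertical_fov', 'cx', 'cy', 'T_tool_cam']) (np.float64(299.3452519229787), 315.6448912896967, 197.34993134830097)
stand []
thumb_plate []
moving_grip []
fixed_grip []
rail []
teeth []
```

View pics/scene0.png

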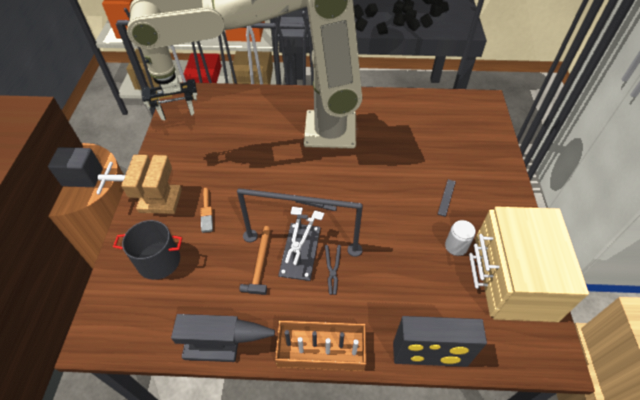

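View pics/top0.png

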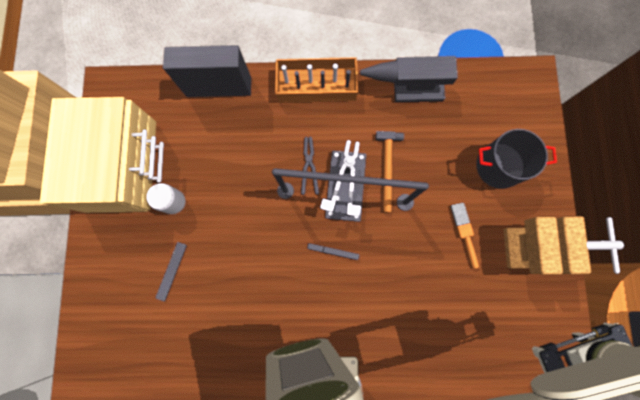

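The scene view shows the stand at about (300,245) and the rail from (240,192) to (362,205). In the top view the stand is at (345,180), jaws up (away from the robot), with thumb plates at (328,205) and (358,210). Next I'll fit the stand's pose from depth.

```bash
python3 - <<'E'
from h import *
for c in ["top","scene"]:
    im=dict(np.load(f"pics/{c}0.npz")); P=pts(im)
    box=(260,120,440,235) if c=="top" else (225,175,375,290)
    m=np.zeros((400,640),bool); m[box[1]:box[3],box[0]:box[2]]=1
    m&=im["range_z"]>0
    Q=P[m]
    z=Q[:,2]; print(c,np.histogram(z,bins=np.arange(-.02,.3,.01)))
    rail=Q[(z>.235)&(z<.29)]
    print("rail n",len(rail)); 
    c0=rail.mean(0);u=np.linalg.svd(rail-c0,full_matrices=False)[2][0]
    t=(rail-c0)@u; print(c0,u,t.min(),t.max(), c0+u*(t.min()+t.max())/2, "ztop",np.percentile(rail[:,2],90))
    bp=Q[(z>.004)&(z<.018)]
    # tongs
    tg=Q[(z>.095)&(z<.135)]
    print(len(bp),len(tg),tg.mean(0),tg.min(0),tg.max(0))
    sc=cv2.resize(im["color"][box[1]:box[3],box[0]:box[2]],None,fx=4,fy=4,interpolation=cv2.INTER_CUBIC)
    cv2.imwrite(f"pics/{c}crop.png",sc[...,::-1])
    # bird map
    B=np.zeros((500,500,3),np.uint8)
    cc=im["color"][m]
E
```

```text
top (array([   1, 7805, 8873, 1212,  600,   26,   16,   13,   12,   13,   17,
          8,   26,  618,  132,    8,   12,   12,   13,   11,   14,   16,
          8,   16,   10,    9,    9,   37,  953,  119,    0]), array([-0.02, -0.01,  0.  ,  0.01,  0.02,  0.03,  0.04,  0.05,  0.06,
        0.07,  0.08,  0.09,  0.1 ,  0.11,  0.12,  0.13,  0.14,  0.15,
        0.16,  0.17,  0.18,  0.19,  0.2 ,  0.21,  0.22,  0.23,  0.24,
        0.25,  0.26,  0.27,  0.28,  0.29]))
rail n 1121
[ 0.586441   -0.08624982  0.26641711] [-1.14388008e-01 -9.93436139e-01 -1.48838283e-04] -0.19887284483185202 0.19648019393872387 [ 0.58657784 -0.08506135  0.26641729] ztop 0.27004881443847395
2972 786 [ 0.60263834 -0.08117618  0.11654844] [ 0.51359869 -0.27645807  0.09611347] [0.73754465 0.11053395 0.13340585]
scene (array([    0,  1974, 11002,  1818,   499,   124,    26,    26,    27,
          25,    18,    26,    26,   355,   221,    40,    18,    17,
          19,    18,    24,    19,    19,    25,    16,    26,    21,
          43,   386,   312,     0]), array([-0.02, -0.01,  0.  ,  0.01,  0.02,  0.03,  0.04,  0.05,  0.06,
        0.07,  0.08,  0.09,  0.1 ,  0.11,  0.12,  0.13,  0.14,  0.15,
        0.16,  0.17,  0.18,  0.19,  0.2 ,  0.21,  0.22,  0.23,  0.24,
        0.25,  0.26,  0.27,  0.28,  0.29]))
rail n 774
[ 0.59217127 -0.08211889  0.26737203] [0.11441497 0.99343247 0.00106589] -0.20127697825656826 0.1949152990823877 [ 0.59180733 -0.08527884  0.26736864] ztop 0.2736962799531827
7017 642 [ 0.61190085 -0.08193904  0.11890615] [ 0.51344907 -0.28076861  0.09548992] [0.73807159 0.11204947 0.13442325]
```

```bash
python3 - <<'E'
from h import *
im=dict(np.load("pics/top0.npz"));P=pts(im)
sub=P[140:225,315:375]
# print coarse height map cm
for r in range(0,85,3): print(140+r,' '.join('%3d'%(1000*sub[r,c,2]) for c in range(0,60,2)))
E
```

```text
140  -3   1   1  -2  -5   4   4   1  -2   3   7   2   1  -2  -7  -1 111  -1   0   1   3   1  -2   2   1   5   1  -3   0  -5
143   0  -1   3   0   1   0   2   0  -1   2   5   1   3   3  -2   0 112 114   3   0 111 117  -3   0   4   1   3  -6   1   1
146  -2   0  -5  -1  -1   0   1   0   0   3   0  -3  -4   0  -2 112 114   3   0  -1 115 112   0  -2  -2   1   4  -1   0   1
149   2   1   1   3   2  -5   1   0   0  -2  -2   1  -2   1  -1 112 118   0  -1  -2 117 114  -3  -1   0  -2   0   2   0   1
152  -5   0   0   0   1   1   4  -3   4   7  11  12  13  10   8 115 114  10   7   4 111   5  -2  -1   2  -6   0   2  -1   2
155  -2   0   2   3   4   2   1   1  11   3  16  17  10  12  14 117 114  12   7 113 115   7  11  14  11  14  -1   1  -2  -1
158  -2   0   3  -2  -5   2  -2  -1   6  16  13   8   7  10  13 115 118 126 120 115   8  10  10  12   5   9   0  -3  -2  -4
161   0  -2   3   1   0  -4   1   1   9  12  10  11   7  16  11 115 127 125 126 115   9   7   8  10  10   0   3   0   1   0
164  -2   2   0   0   2   0  -2   0  12  13   6  11   7   6 112 113 119 117 123 105  10   8  10   9   8   0 
[... 1796 characters left out ...]
   7  12   8   9  13  11 112 120 117 116 114 117 113   1   0  -4   0   2  -6   1
212   0  -1   0  -4  -4  -3  13  13  18  13  10  15   6   8   8  13 119 116 115 112 118 113 112  -1   2   1   0   1   2   0
215   1   0  -2  -2   0  11   6  13  13  12   3  11   8   9   7   8  12  31   4   3  20  14  14  -2   7  -1   2  -4   4  -2
218   1   3   1   1   2   0   3   1   5  11   7   8  11  12   5   7   5  10   6   8   6  12   7   0   4   1  -5  -2   0  -1
221   0  -6   0   3   0   1   0   0  -4  -2  -2   0   0   0   1   0  -4  -3   3  -1  -1   0   0   1   1   0   1   0   0   2
224  -1   2   6   2  -1  -2   0   0   0   0  -2  -3   1   1   5   3   1  -2   1  -4  -3  -2  -2  -3   0  -2  -1  -2   0   0
```

```bash
python3 - <<'E'
from h import *
from scipy.optimize import least_squares
for c in ["top","scene"]:
    im=dict(np.load(f"pics/{c}0.npz")); P=pts(im)
    box=(260,120,440,235) if c=="top" else (225,175,375,290)
    Q=P[box[1]:box[3],box[0]:box[2]].reshape(-1,3)
    r=Q[(Q[:,2]>.248)&(Q[:,2]<.29)]
    f=lambda p:np.hypot((r[:,0]-p[0])*np.cos(p[1])+(r[:,1]+.085)*np.sin(p[1]),r[:,2]-p[2])-.009
    # axis dir (-sin(yaw),cos yaw); normal (cos,sin)
    s=least_squares(f,[.587,-.1145,.26],loss="soft_l1",f_scale=.003)
    x0,yaw,z0=s.x; print(c,"rail",s.x,np.std(f(s.x)))
    xs=np.array([np.cos(yaw),np.sin(yaw)]);ys=np.array([-xs[1],xs[0]])
    L=(Q[:,:2]-[x0,-.085]); X=L@xs-.085;Y=L@ys;Z=Q[:,2]
    rr=(Z>.25);print(" rail Y ext",np.percentile(Y[rr],[0,.5,99.5,100]))
    pp=(Z>.05)&(Z<.24)&(abs(Y)>.15)
    for sg in (1,-1):
        k=pp&(Y*sg>0);print(" post",X[k].mean(),Y[k].mean(),k.sum())
    b=(Z>.006)&(Z<.014)&(abs(Y)<.09)&(X>-.2)&(X<.1)
    h=np.histogram(X[b],np.arange(-.2,.1,.005));print(" X",h[0][:14],h[0][-14:])
    print(" pct",np.percentile(X[b],[1,99]),np.percentile(Y[b],[3,50,97]))
    t=(Z>.105)&(Z<.121)
    for a,bb in [(-.16,-.125),(-.105,-.09),(-.075,-.055)]:
        k=t&(X>a)&(X<bb); print(" tongs",a,bb,np.sort(np.round(Y[k]*1000)).astype(int).tolist()[::3], Z[k].mean())
    k=t&(X<-.1);print(" Xmin",np.percentile(X[k],[1,5]))
E
```

```text
top rail [ 0.58820538 -0.11428859  0.26000266] 0.001478982389759201
 rail Y ext [-0.19792365 -0.19434411  0.19331218  0.1974285 ]
 post -0.09101601339127545 0.1865168237430288 91
 post -0.09009382312006044 -0.18481648554794125 115
 X [ 0  0  1  1  0  0  0  3 52 53 41 31 33 23] [31 33 26 24 34 33  3  0  1  0  0  1  1  1]
 pct [-0.15895822  0.05899723] [-0.05269668  0.00221629  0.05337446]
 tongs -0.16 -0.125 [-43, -42, -41, -40, -39, -38, -37, -36, -35, -34, -33, -33, -31, -31, -30, -29, -28, -27, -26, -25, -25, -24, -23, -22, -21, -20, -19, -19, -17, -17, -16, -15, -14, -14, -13, -12, -11, -10, -10, -9, -8, 33, 34, 36, 36, 38, 39, 39, 41, 41, 42, 43, 44, 45, 46, 47, 48, 49, 50, 51, 53, 53, 54, 56, 56, 57, 59, 60, 61, 62, 63, 64, 65, 67, 68] 0.11588242800142931
 tongs -0.105 -0.09 [-192, -185, -16, -15, -13, -12, -9, 26, 28, 30, 31, 34, 34, 37, 186] 0.1146359109041515
 tongs -0.075 -0.055 [-16, -15, -13, -10, 22, 25, 25, 28, 31] 0.1162404487648503
 Xmin [-0.15542403 -0.15273585]
scene rail [ 0.58785366 -0.11527442  0.2634813 ] 0.0024158182531768073
 rail Y ext [-0.1979059  -0.19388682  0.20307279  0.20307279]
 post -0.07882362535623368 0.1894900147750024 179
 post -0.07940759826165325 -0.18767830378302672 184
 X [ 6  1  6  5  9 11 12  5 17 14 14 21 22 25] [33 25 20 27 28 41 22 16  7 10  6 10  7 14]
 pct [-0.18580933  0.09621522] [-0.08182646  0.0090041   0.08101014]
 tongs -0.16 -0.125 [-43, -42, -41, -39, -37, -35, -33, -30, -28, -25, -23, -21, -19, -18, -15, -14, -12, -9, 33, 36, 39, 40, 42, 44, 45, 49, 52, 54, 57, 60, 65] 0.11813846945503481
 tongs -0.105 -0.09 [-16, -12, -10, 25, 29, 30, 34, 35] 0.11684576872027806
 tongs -0.075 -0.055 [-18, -16, -13, -10, -8, 22, 24, 27, 29, 31] 0.11595137478235534
 Xmin [-0.15496926 -0.15105075]
```

```bash
cat >> h.py <<'E'
from scipy.spatial.transform import Rotation as R
YAW=-0.1143; O=np.array([.6724,-.0947,0]); RS=R.from_euler("z",YAW).as_matrix()
def w(x,y,z): return O+RS@(np.array([x,y,z])/1000)
def rot(th):
    t=np.radians(th); z=np.array([np.sin(t),0,-np.cos(t)]); y=np.array([0,-1,0.]); return RS@np.stack([np.cross(y,z),y,z],1)
def delta(x,y,z,th):
    s=sensors.state(); d=(w(x,y,z)-s["ee_pos"])*100; rv=R.from_matrix(rot(th)@np.array(s["eef_rot"]).T).as_rotvec()
    print("d cm",d.round(2),"rv",rv.round(3))
def stand():
    s=sensors.state(); M=RS.T@s["eef_rot"]
    print("stand mm",(RS.T@(s["ee_pos"]-O)*1000).round(1),"z",M[:,2].round(3),"y",M[:,1].round(3),"F",(RS.T@s["force"]).round(2),"w",round(s["gripper_width"],4),"t",s["time_s"])
E
python3 - <<'E'
from h import *
delta(-194,0,330,35); delta(-194,0,258,35); print(w(-79,0,94)-w(-194,0,258)); stand()
E
```

```text
d cm [29.73 49.9  11.13] rv [ 0.06  -0.612 -0.41 ]
d cm [29.73 49.9   3.93] rv [ 0.06  -0.612 -0.41 ]
[ 0.11424961 -0.0131159  -0.164     ]
stand mm [-432.4 -529.7  218.7] z [-0. -0. -1.] y [ 0.411 -0.912  0.   ] F [-0.31 -0.48  0.22] w 0.0932 t 1.05
```

Emit:
move_arm([
  {"dz":6},
  {"dx":2,"dy":3,"dz":11},
  {"dx":5,"dy":8,"dz":11.1,"wx":0.01,"wy":-0.1,"wz":-0.07},
  {"dx":8,"dy":13,"dz":11.1,"wx":0.02,"wy":-0.2,"wz":-0.14},
  {"dx":11,"dy":18,"dz":11.1,"wx":0.03,"wy":-0.3,"wz":-0.2},
  {"dx":14,"dy":23,"dz":11.1,"wx":0.04,"wy":-0.4,"wz":-0.27},
  {"dx":17,"dy":28,"dz":11.1,"wx":0.05,"wy":-0.5,"wz":-0.34},
  {"dx":20.5,"dy":34,"dz":11.1,"wx":0.06,"wy":-0.612,"wz":-0.41},
  {"dx":24,"dy":40,"dz":11.1,"wx":0.06,"wy":-0.612,"wz":-0.41},
  {"dx":27,"dy":45,"dz":11.1,"wx":0.06,"wy":-0.612,"wz":-0.41},
  {"dx":29.7,"dy":49.9,"dz":11.1,"wx":0.06,"wy":-0.612,"wz":-0.41},
  {"dx":29.7,"dy":49.9,"dz":11.1,"wx":0.06,"wy":-0.612,"wz":-0.41},
], newtons=30)

```text
invalid input at $.increments[0]: expected keys dx, dy, dz, wx, wy, wz, hand
```

```bash
python3 - <<'E'
from h import *
stand(); s=sensors.state(); im=viewer.get_image("wrist"); save(im,"wrist1"); P=pts(im,wristT(s,im)); 
print(np.round(s["q"],2))
L=((P-O)@RS)*1000
m=(im["range_z"]>0)&(L[...,2]>105)&(L[...,2]<122)&(L[...,0]<-40)&(L[...,0]>-165)&(abs(L[...,1])<80)
for a,b in [(-156,-128),(-105,-90),(-75,-55)]:
    k=m&(L[...,0]>a)&(L[...,0]<b); y=L[...,1][k]; print(a,b,k.sum(), [np.percentile(y[y<10],[2,98]).round(1) if (y<10).any() else 0],[np.percentile(y[y>10],[2,98]).round(1) if (y>10).any() else 0],np.median(L[...,2][k]))
delta(-194,0,258,35)
E
```

```text
stand mm [-432.4 -529.7  218.7] z [-0. -0. -1.] y [ 0.411 -0.912  0.   ] F [-0.31 -0.48  0.22] w 0.0932 t 1.05
[-1.35  0.13  1.49 -0.    1.52 -0.09]
-156 -128 0 [0] [0] nan
-105 -90 0 [0] [0] nan
-75 -55 0 [0] [0] nan
d cm [29.73 49.9   3.94] rv [ 0.06  -0.612 -0.41 ]
  return _methods._mean(a, axis=axis, dtype=dtype,
  ret = ret.dtype.type(ret / rcount)
```

View pics/wrist1.png

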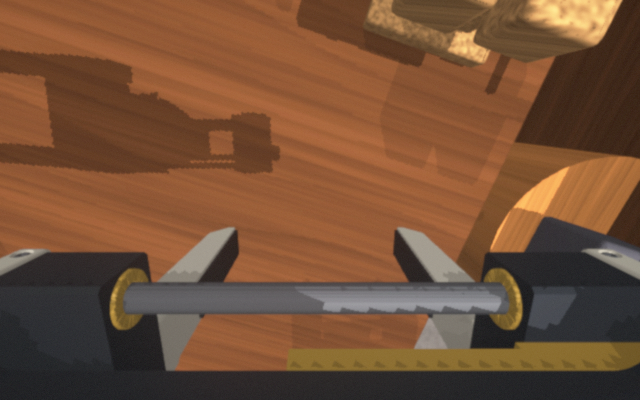

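The move was refused because every row needs all seven keys. The arm hasn't moved: the wrist picture still shows the bare bench between the fingers at (230,235) and (400,235).

Emit:
move_arm([
  {"dx":0,"dy":0,"dz":6,"wx":0,"wy":0,"wz":0,"hand":9.3},
  {"dx":2,"dy":3,"dz":11,"wx":0,"wy":0,"wz":0,"hand":9.3},
  {"dx":5,"dy":8,"dz":11.1,"wx":0.01,"wy":-0.1,"wz":-0.07,"hand":9.3},
  {"dx":8,"dy":13,"dz":11.1,"wx":0.02,"wy":-0.2,"wz":-0.14,"hand":9.3},
  {"dx":11,"dy":18,"dz":11.1,"wx":0.03,"wy":-0.3,"wz":-0.2,"hand":9.3},
  {"dx":14,"dy":23,"dz":11.1,"wx":0.04,"wy":-0.4,"wz":-0.27,"hand":9.3},
  {"dx":17,"dy":28,"dz":11.1,"wx":0.05,"wy":-0.5,"wz":-0.34,"hand":9.3},
  {"dx":20,"dy":33,"dz":11.1,"wx":0.06,"wy":-0.612,"wz":-0.41,"hand":9.3},
  {"dx":23,"dy":38,"dz":11.1,"wx":0.06,"wy":-0.612,"wz":-0.41,"hand":9.3},
  {"dx":26,"dy":43,"dz":11.1,"wx":0.06,"wy":-0.612,"wz":-0.41,"hand":9.3},
  {"dx":29.7,"dy":49.9,"dz":11.1,"wx":0.06,"wy":-0.612,"wz":-0.41,"hand":9.3},
  {"dx":29.7,"dy":49.9,"dz":11.1,"wx":0.06,"wy":-0.612,"wz":-0.41,"hand":9.3},
], newtons=30)

```text
time_s: 2.6
ee_pos: [0.48, -0.0696, 0.3299]
eef_rot: [[0.814, -0.111, 0.571], [-0.091, -0.994, -0.063], [0.574, -0.0, -0.819]]
force: [0.4, -0.1, -0.8]
gripper_width: 0.093
```

```bash
cat > look.py <<'E'
from h import *
import sys
stand(); s=sensors.state(); im=viewer.get_image("wrist"); save(im,sys.argv[1]); P=pts(im,wristT(s,im)); 
print(np.round(s["q"],2))
L=((P-O)@RS)*1000
m=(im["range_z"]>0)&(L[...,2]>104)&(L[...,2]<122)&(L[...,0]<-40)&(L[...,0]>-165)&(abs(L[...,1])<80)
for a,b in [(-152,-132),(-105,-90),(-75,-55)]:
    k=m&(L[...,0]>a)&(L[...,0]<b); y=L[...,1][k]; print(a,b,k.sum(), [np.percentile(q,[2,98]).round(1) for q in (y[y<5],y[y>5]) if len(q)],np.median(L[...,2][k]) if k.any() else 0)
E
python3 look.py wrist2;python3 -c "
from h import *
delta(-194,0,258,35)"
```

```text
stand mm [-194.     2.9  329.9] z [ 0.574  0.002 -0.819] y [ 0.003 -1.    -0.   ] F [ 0.39 -0.04 -0.77] w 0.093 t 2.6
[-0.36 -0.89  2.19  0.15  1.25  1.31]
-152 -132 715 [array([-40.7,  -7.4]), array([35.2, 68.8])] 116.46072310441718
-105 -90 149 [array([-15.9,  -7.6]), array([26.1, 37.7])] 116.42069669517468
-75 -55 193 [array([-16.4,  -7.7]), array([20.7, 31.8])] 116.37275757779054
d cm [-0.08 -0.49 -7.2 ] rv [-0.002  0.001 -0.004]
```

View pics/wrist2.png

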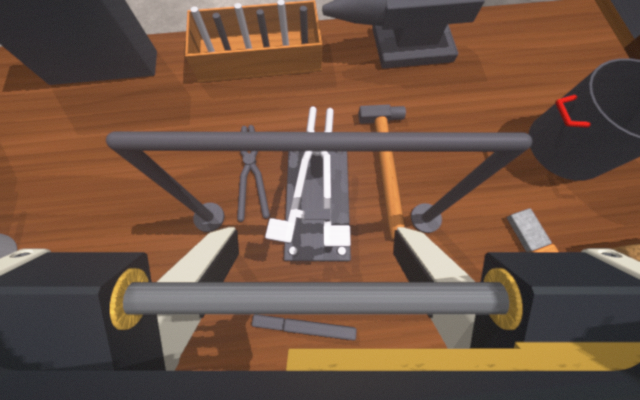

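The wrist picture agrees with my fit: fixed handle at y -16 to -8 mm, swinging handle at +26 to +38 mm, tops at z 116. Joint 2 is at its limit, so I'll move down and forward, away from it.

Emit:
move_arm([
  {"dx":1.5,"dy":-0.2,"dz":-4,"wx":0,"wy":0,"wz":0,"hand":9.3},
  {"dx":3,"dy":-0.4,"dz":-9,"wx":0,"wy":0,"wz":0,"hand":9.3},
  {"dx":4.1,"dy":-0.5,"dz":-13,"wx":0,"wy":0,"wz":0,"hand":9.3},
  {"dx":4.1,"dy":-0.5,"dz":-13,"wx":0,"wy":0,"wz":0,"hand":9.3},
  {"dx":4.1,"dy":-0.5,"dz":-13,"wx":0,"wy":0,"wz":0,"hand":9.3},
])

```text
time_s: 3.28
ee_pos: [0.5208, -0.0781, 0.2018]
eef_rot: [[0.813, -0.115, 0.571], [-0.094, -0.993, -0.066], [0.575, 0.0, -0.818]]
force: [0.2, -0.5, 0.6]
gripper_width: 0.0925
```

```bash
python3 look.py wrist3;python3 -c "
from h import *
delta(-79,0,94,35)"
```

```text
stand mm [-152.5   -0.8  201.8] z [ 0.575 -0.    -0.818] y [-0. -1.  0.] F [ 0.26 -0.44  0.56] w 0.0925 t 3.275
[-0.34 -0.73  2.34  0.16  0.94  1.29]
-152 -132 1615 [array([-40.9,  -7.5]), array([34.8, 67.3])] 116.48023489152331
-105 -90 334 [array([-16.4,  -7. ]), array([26.3, 37.6])] 116.2976570486022
-75 -55 414 [array([-16. ,  -7.2]), array([20.2, 31.8])] 116.39839927905032
d cm [  7.26  -0.74 -10.88] rv [0.001 0.003 0.   ]
```

View pics/wrist3.png

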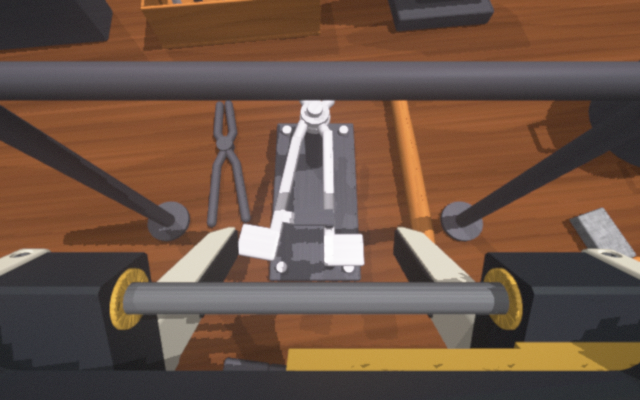

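The stand sits centred between the fingers: pivot at (315,108), swinging plate at (258,242), fixed plate at (345,250). The path down along the tool axis is clear.

Emit:
move_arm([
  {"dx":2.4,"dy":-0.25,"dz":-3.6,"wx":0,"wy":0,"wz":0,"hand":9.3},
  {"dx":4.8,"dy":-0.5,"dz":-7.2,"wx":0,"wy":0,"wz":0,"hand":9.3},
  {"dx":7.3,"dy":-0.75,"dz":-10.9,"wx":0,"wy":0,"wz":0,"hand":9.3},
  {"dx":7.3,"dy":-0.75,"dz":-10.9,"wx":0,"wy":0,"wz":0,"hand":9.3},
  {"dx":7.3,"dy":-0.75,"dz":-10.9,"wx":0,"wy":0,"wz":0,"hand":9.3},
])

```text
time_s: 3.95
ee_pos: [0.5946, -0.0856, 0.0935]
eef_rot: [[0.812, -0.114, 0.572], [-0.093, -0.993, -0.066], [0.576, 0.0, -0.818]]
force: [0.3, -0.3, 1.4]
gripper_width: 0.0931
```

```bash
python3 look.py wrist4
```

```text
stand mm [-78.3   0.2  93.5] z [ 0.576 -0.    -0.818] y [-0. -1.  0.] F [ 0.33 -0.31  1.36] w 0.0931 t 3.95
[-0.29 -0.3   2.26  0.19  0.58  1.27]
-152 -132 1666 [array([-40.6,  -7.2]), array([34.2, 63.4])] 116.39156335710386
-105 -90 1468 [array([-45.8,  -6.9]), array([26.4, 47.8])] 116.22688631222569
-75 -55 1460 [array([-52.9,  -6.8]), array([20.1, 54.8])] 116.28840531011372
```

View pics/wrist4.png

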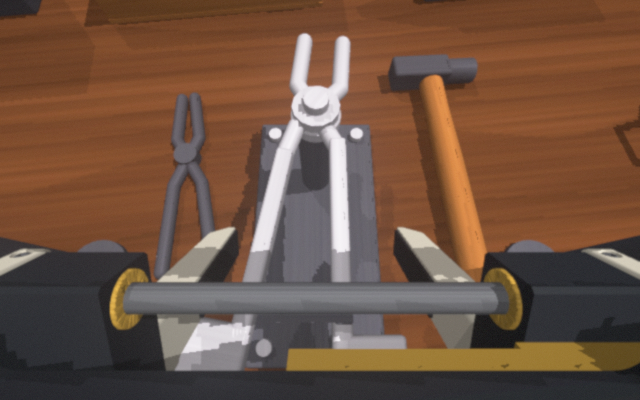

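The fingers straddle both bars with no contact. Now squeeze.

Emit:
move_arm([
  {"dx":0,"dy":0,"dz":0,"wx":0,"wy":0,"wz":0,"hand":6.5},
  {"dx":0,"dy":0,"dz":0,"wx":0,"wy":0,"wz":0,"hand":5},
  {"dx":0,"dy":0,"dz":0,"wx":0,"wy":0,"wz":0,"hand":4.2},
  {"dx":0,"dy":0,"dz":0,"wx":0,"wy":0,"wz":0,"hand":3.7},
  {"dx":0,"dy":0,"dz":0,"wx":0,"wy":0,"wz":0,"hand":3.7},
  {"dx":0,"dy":0,"dz":0,"wx":0,"wy":0,"wz":0,"hand":3.7},
  {"dx":0,"dy":0,"dz":0,"wx":0,"wy":0,"wz":0,"hand":3.7},
  {"dx":0,"dy":0,"dz":0,"wx":0,"wy":0,"wz":0,"hand":3.7},
], newtons=30)

```text
time_s: 5.0
ee_pos: [0.5926, -0.0845, 0.09]
eef_rot: [[0.815, -0.114, 0.568], [-0.094, -0.994, -0.064], [0.572, -0.001, -0.82]]
force: [-5.5, 2.4, 2.3]
gripper_width: 0.0372
```

```bash
python3 look.py wrist5
```

```text
stand mm [-80.5   1.   90. ] z [ 0.572  0.001 -0.82 ] y [ 0.    -1.    -0.001] F [-5.7   1.79  2.26] w 0.0372 t 5.0
[-0.29 -0.29  2.26  0.19  0.58  1.27]
-152 -132 403 [array([-22.9,  -6.9]), array([11.1, 26.6])] 115.50069030335014
-105 -90 1443 [array([-26.6,  -6.9]), array([10.6, 29.4])] 115.97115861443244
-75 -55 1367 [array([-16.5,  -6.8]), array([10.1, 19.7])] 116.08325844061046
```

View pics/wrist5.png

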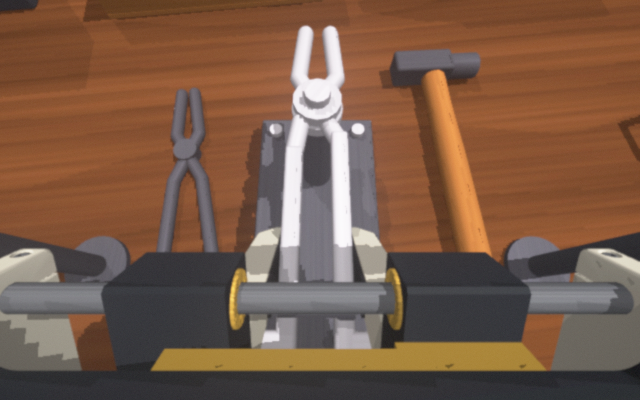

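Width is 37 mm and both handles are parallel, so the tongs are shut past both teeth. Now let go and wait.

Emit:
move_arm([
  {"dx":0,"dy":0,"dz":0,"wx":0,"wy":0,"wz":0,"hand":9.3},
  {"dx":0,"dy":0,"dz":0,"wx":0,"wy":0,"wz":0,"hand":9.3},
  {"dx":0,"dy":0,"dz":0,"wx":0,"wy":0,"wz":0,"hand":9.3},
  {"dx":0,"dy":0,"dz":0,"wx":0,"wy":0,"wz":0,"hand":9.3},
  {"dx":0,"dy":0,"dz":0,"wx":0,"wy":0,"wz":0,"hand":9.3},
  {"dx":0,"dy":0,"dz":0,"wx":0,"wy":0,"wz":0,"hand":9.3},
  {"dx":0,"dy":0,"dz":0,"wx":0,"wy":0,"wz":0,"hand":9.3},
  {"dx":0,"dy":0,"dz":0,"wx":0,"wy":0,"wz":0,"hand":9.3},
  {"dx":0,"dy":0,"dz":0,"wx":0,"wy":0,"wz":0,"hand":9.3},
  {"dx":0,"dy":0,"dz":0,"wx":0,"wy":0,"wz":0,"hand":9.3},
  {"dx":0,"dy":0,"dz":0,"wx":0,"wy":0,"wz":0,"hand":9.3},
  {"dx":0,"dy":0,"dz":0,"wx":0,"wy":0,"wz":0,"hand":9.3},
])

```text
time_s: 6.55
ee_pos: [0.5934, -0.0851, 0.0907]
eef_rot: [[0.814, -0.114, 0.57], [-0.094, -0.993, -0.065], [0.573, -0.0, -0.819]]
force: [-0.4, -1.1, 0.7]
gripper_width: 0.0929
```

```bash
python3 look.py wrist6; python3 -c "
from h import *
delta(-153,0,200,35)"
```

```text
stand mm [-79.6   0.5  90.7] z [ 0.573  0.    -0.819] y [-0. -1. -0.] F [-0.31 -1.11  0.65] w 0.0929 t 6.55
[-0.29 -0.29  2.26  0.19  0.58  1.27]
-152 -132 2270 [array([-40.8,  -7.2]), array([16.4, 50.1])] 116.01801118776919
-105 -90 1712 [array([-45.5,  -6.9]), array([14.2, 48.1])] 116.1765080664873
-75 -55 1382 [array([-16.4,  -6.8]), array([12.4, 22.3])] 116.31082935518143
d cm [-7.3   0.79 10.93] rv [-0. -0.  0.]
```

View pics/wrist6.png

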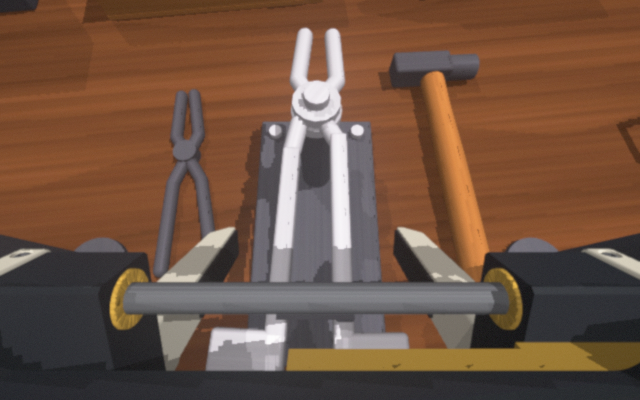

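The catch holds: the tongs have stayed shut about 1.3 s, with the swinging plate at y 16 to 50 mm, which is about 0.05 rad. I'll retreat along the tool axis and close the fingers.

Emit:
move_arm([
  {"dx":-2.4,"dy":0.25,"dz":3.6,"wx":0,"wy":0,"wz":0,"hand":9.3},
  {"dx":-4.8,"dy":0.5,"dz":7.2,"wx":0,"wy":0,"wz":0,"hand":9.3},
  {"dx":-7.3,"dy":0.8,"dz":10.9,"wx":0,"wy":0,"wz":0,"hand":9.3},
  {"dx":-7.3,"dy":0.8,"dz":10.9,"wx":0,"wy":0,"wz":0,"hand":6},
  {"dx":-7.3,"dy":0.8,"dz":10.9,"wx":0,"wy":0,"wz":0,"hand":0},
  {"dx":-7.3,"dy":0.8,"dz":10.9,"wx":0,"wy":0,"wz":0,"hand":0},
  {"dx":-7.3,"dy":0.8,"dz":10.9,"wx":0,"wy":0,"wz":0,"hand":0},
  {"dx":-7.3,"dy":0.8,"dz":10.9,"wx":0,"wy":0,"wz":0,"hand":0},
  {"dx":-7.3,"dy":0.8,"dz":10.9,"wx":0,"wy":0,"wz":0,"hand":0},
  {"dx":-7.3,"dy":0.8,"dz":10.9,"wx":0,"wy":0,"wz":0,"hand":0},
])

```text
time_s: 7.85
ee_pos: [0.5204, -0.0771, 0.1995]
eef_rot: [[0.814, -0.114, 0.569], [-0.094, -0.993, -0.065], [0.573, -0.0, -0.819]]
force: [0.4, -0.6, 0.2]
gripper_width: 0.0276
```

```bash
python3 look.py wrist7; python3 -c "
from h import *
delta(-140,34,135,35)"
```

```text
stand mm [-1.530e+02  1.000e-01  1.995e+02] z [ 0.573  0.    -0.819] y [-0. -1. -0.] F [ 0.5  -0.59  0.24] w 0.0276 t 7.85
[-0.34 -0.72  2.34  0.16  0.93  1.29]
-152 -132 477 [array([-18.9,  -7.3]), array([16.4, 50.6])] 116.23483349457831
-105 -90 321 [array([-16.2,  -6.9]), array([14.1, 23.8])] 116.18398082875636
-75 -55 406 [array([-16.7,  -7.1]), array([12.3, 22.5])] 116.29630025991386
d cm [ 1.68  3.22 -6.46] rv [-0. -0.  0.]
```

View pics/wrist7.png

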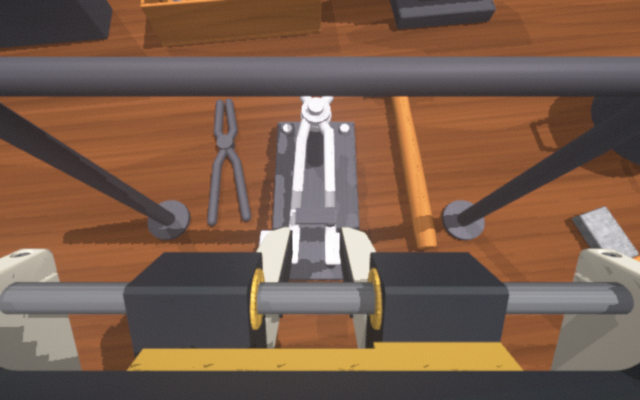

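The tongs are still caught (plate y 16 to 50 mm). The fingers are still closing, so I'll move over the plate while they shut.

Emit:
move_arm([
  {"dx":0.6,"dy":1.2,"dz":0,"wx":0,"wy":0,"wz":0,"hand":0},
  {"dx":1.2,"dy":2.4,"dz":-1,"wx":0,"wy":0,"wz":0,"hand":0},
  {"dx":1.7,"dy":3.2,"dz":-3,"wx":0,"wy":0,"wz":0,"hand":0},
  {"dx":1.7,"dy":3.2,"dz":-5,"wx":0,"wy":0,"wz":0,"hand":0},
  {"dx":1.7,"dy":3.2,"dz":-6.5,"wx":0,"wy":0,"wz":0,"hand":0},
  {"dx":1.7,"dy":3.2,"dz":-6.5,"wx":0,"wy":0,"wz":0,"hand":0},
  {"dx":1.7,"dy":3.2,"dz":-6.5,"wx":0,"wy":0,"wz":0,"hand":0},
])

```text
time_s: 8.78
ee_pos: [0.5378, -0.0454, 0.1356]
eef_rot: [[0.813, -0.114, 0.57], [-0.094, -0.993, -0.066], [0.574, -0.0, -0.819]]
force: [0.0, -0.3, 0.7]
gripper_width: 0.001
```

```bash
python3 look.py wrist8; python3 -c "
from h import *
delta(-140,34,112,35)
im=viewer.get_image('scene');cv2.imwrite('pics/sc8.png',cv2.resize(im['color'][170:290,220:380],None,fx=4,fy=4)[...,::-1])"
```

```text
stand mm [-139.3   33.6  135.6] z [ 0.574 -0.    -0.819] y [-0. -1. -0.] F [ 0.05 -0.32  0.75] w 0.001 t 8.775
[-0.22 -0.6   2.39  0.09  0.75  1.42]
-152 -132 860 [array([-40.8,  -6.9])] 116.49185024429492
-105 -90 536 [array([-16.3,  -6.7]), array([14.9, 24.2])] 116.21957428155335
-75 -55 687 [array([-16.3,  -6.7]), array([13.1, 22.8])] 116.2681350939242
d cm [-0.08  0.05 -2.4 ] rv [-0.     0.001  0.   ]
```

View pics/wrist8.png

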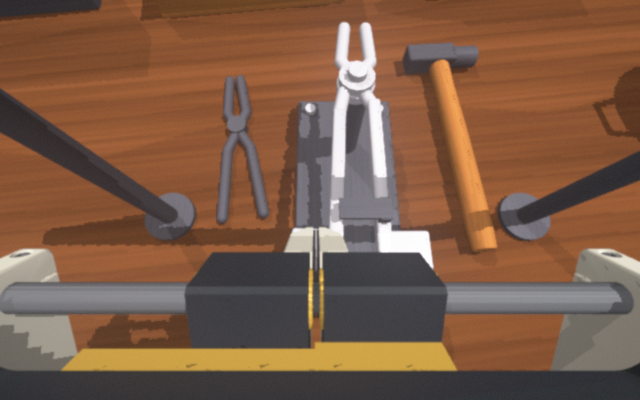

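View pics/sc8.png

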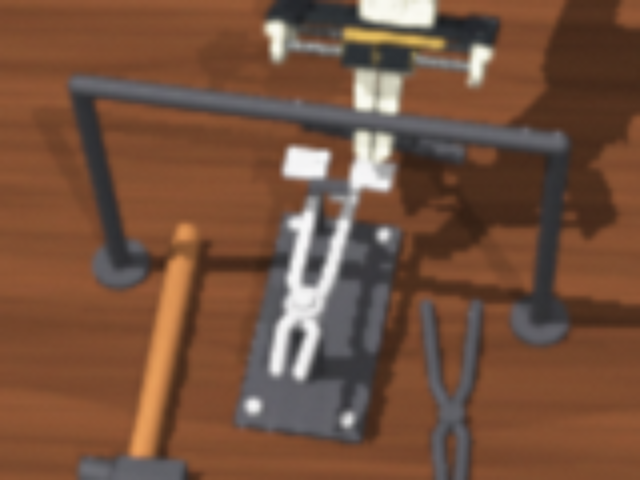

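The shut fingertips are over the swinging plate, about (370,150) in the scene crop. Press down.

Emit:
move_arm([
  {"dx":0,"dy":0,"dz":-1,"wx":0,"wy":0,"wz":0,"hand":0},
  {"dx":0,"dy":0,"dz":-1.6,"wx":0,"wy":0,"wz":0,"hand":0},
  {"dx":0,"dy":0,"dz":-2,"wx":0,"wy":0,"wz":0,"hand":0},
  {"dx":0,"dy":0,"dz":-2.4,"wx":0,"wy":0,"wz":0,"hand":0},
  {"dx":0,"dy":0,"dz":-2.4,"wx":0,"wy":0,"wz":0,"hand":0},
])

```text
time_s: 9.5
ee_pos: [0.5375, -0.0451, 0.1107]
eef_rot: [[0.814, -0.114, 0.57], [-0.094, -0.993, -0.065], [0.574, -0.0, -0.819]]
force: [0.1, 1.4, 3.8]
gripper_width: 0.0002
```

```bash
python3 look.py wrist9
```

```text
stand mm [-139.6   33.9  110.7] z [ 0.574  0.    -0.819] y [-0. -1. -0.] F [-0.1   1.37  3.78] w 0.0002 t 9.5
[-0.22 -0.56  2.41  0.1   0.69  1.41]
-152 -132 2433 [array([-40.5,  -6.9]), array([27.5, 69.6])] 116.33057478598872
-105 -90 675 [array([-16.3,  -6.7]), array([27. , 37.6])] 111.761088789201
-75 -55 868 [array([-16.3,  -6.7]), array([20.7, 32.2])] 114.44113197176813
```

Pressed about 8 mm at 3.8 N, and the handle sprang open under the finger (bar at y 27 to 38 mm). Slide to +y, then lift away.

Emit:
move_arm([
  {"dx":0.1,"dy":0.7,"dz":0,"wx":0,"wy":0,"wz":0,"hand":0},
  {"dx":0.15,"dy":1.4,"dz":0,"wx":0,"wy":0,"wz":0,"hand":0},
  {"dx":0.2,"dy":2,"dz":0,"wx":0,"wy":0,"wz":0,"hand":0},
  {"dx":0.2,"dy":2,"dz":0.8,"wx":0,"wy":0,"wz":0,"hand":0},
  {"dx":0.2,"dy":2,"dz":2,"wx":0,"wy":0,"wz":0,"hand":0},
  {"dx":-1,"dy":2,"dz":5,"wx":0,"wy":0,"wz":0,"hand":0},
  {"dx":-3,"dy":1.5,"dz":9,"wx":0,"wy":0,"wz":0,"hand":0},
  {"dx":-3,"dy":1.5,"dz":11,"wx":0,"wy":0,"wz":0,"hand":0},
  {"dx":-3,"dy":1.5,"dz":11,"wx":0,"wy":0,"wz":0,"hand":0},
  {"dx":-3,"dy":1.5,"dz":11,"wx":0,"wy":0,"wz":0,"hand":0},
])

```text
time_s: 10.8
ee_pos: [0.5068, -0.03, 0.2192]
eef_rot: [[0.815, -0.114, 0.568], [-0.094, -0.993, -0.065], [0.572, -0.001, -0.821]]
force: [-0.3, -0.4, 0.1]
gripper_width: 0.0006
```

```bash
python3 look.py wrist10; python3 - <<'E'
from h import *
im=viewer.get_image('scene');cv2.imwrite('pics/sc10.png',cv2.resize(im['color'][170:290,220:380],None,fx=4,fy=4)[...,::-1])
a=dict(np.load("pics/scene0.npz"))["color"]
d=np.abs(a.astype(int)-im["color"]).max(2)[180:]>60; print("changed px below row 180",d.sum())
E
```

```text
stand mm [-171.9   45.4  219.2] z [ 0.572  0.    -0.821] y [-0.    -1.    -0.001] F [-0.23 -0.47  0.06] w 0.0006 t 10.8
[-0.19 -0.81  2.35  0.06  1.    1.47]
-152 -132 1023 [array([-40.7,  -6.9]), array([35.1, 69.7])] 116.57411206828023
-105 -90 272 [array([-16.1,  -6.7]), array([27.3, 37.8])] 116.50406039124006
-75 -55 356 [array([-16.2,  -6.7]), array([20.8, 32.3])] 116.39323445279689
changed px below row 180 207
```

View pics/sc10.png

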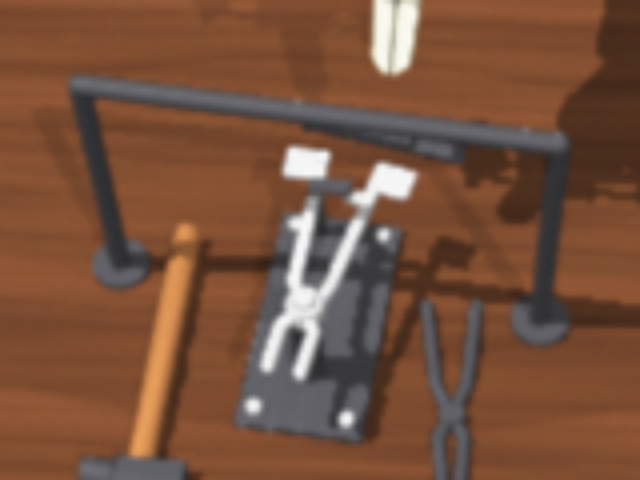

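View pics/wrist10.png

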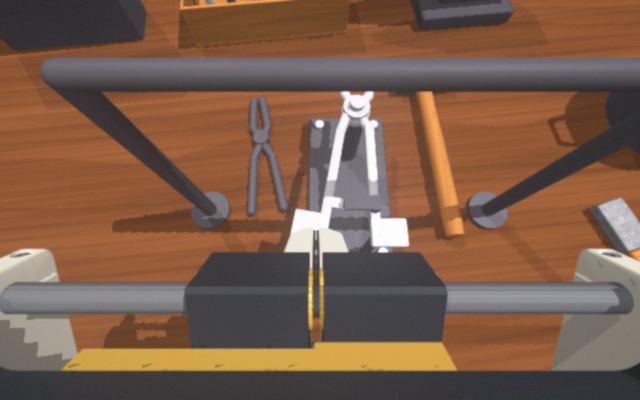

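The tongs are fully open, with the plate back at y 35 to 70 mm, the same as at the start, and level at z 116. The hand is well clear and the tools lie where they were.

```bash
python3 -c "
from h import *
print(env.finish_job())"
```

```text
the job is handed in; nothing more can be done
None
```

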